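# Turn the binder's divider over the rings

### The job

The record binder lies open on the clinic table, seen from the robot's side. Turn its red divider from the right-hand side over the rings so that it lies fully flat on the left-hand side, pushing it with the fingers alone: guide it all the way over instead of flinging it, without pinching it or pressing hard. Leave the yellow divider beneath it lying flat on the right, and do not move anything else on the table.

Things in the scene. Friction and masses are not known exactly. Their poses are not given: they have to be found in the camera images.
- binder: A5 ring binder lying open, fixed, black covers, 402 mm wide (y) x 236 mm along the spine (x). Origin: centre of the spine's underside, on the table. x runs along the spine, away from the robot's side; y to the left-hand page; z up. Covers 3 mm thick reach |y| = 205 mm. White sheets lie at |y| = 18 to 152 mm, tops at z = 30 mm. A fixed green divider lies on the left-hand sheets, top at z = 33.5 mm.
- ring_axis (a point): centre line of the two steel rings, about which the red and yellow dividers turn: on the binder, 36 mm above its origin; the line runs along the binder's x axis. The rings stand at x = -40 and +40 mm, are 56 mm across and reach 64 mm above the table.
- red_divider (a joint): red divider's angle, rad: 0 = flat on the right (-y), pi/2 = upright, 3.14 = flat on the left (both stops). Rigid leaf, 3 mm thick, 90 g, 212 mm along the spine, 18 to 166 mm from the ring axis, which lies in its mid-plane; a tab reaches on to 190 mm. Tight on the rings: it stays at any angle it is left at and takes 1 to 2 N at the tab to turn. Starts at 0 to 0.3.
- red_tab (a point): centre of the dark red index tab with white insert (50 mm along the spine): 45 mm towards the binder's +x from the leaf's middle, 178 mm from the ring axis, in the leaf's mid-plane. Below the tab is free air down to the cover (about 31 mm when the leaf lies flat).
- yellow_divider (a joint): angle of the yellow divider about the same axis, rad: 0 = flat on the right-hand sheets, right below the red one when that lies flat (4 mm lower, same size, same tight fit). It starts at 0.
- yellow_tab (a point): centre of the yellow divider's index tab (50 mm along the spine, 166 to 190 mm from the ring axis): 55 mm along the binder's -x from the middle, so the two tabs do not overlap.
- needle_carton: white and blue carton, 70 x 120 x 62 mm (x, y, z), standing beyond the binder's head; origin under its centre.
- mouth_mirror: steel dental mouth mirror lying on the table beyond the binder's head, 165 mm long along its y, 7 mm high; origin underneath, near its middle.
- stapler: grey and black stapler, 135 x 36 x 50 mm, lying left of the binder; origin under its centre.
- instrument_tray: shallow open steel tray, 200 x 115 x 28 mm, to the right; origin under its centre.
- cartridge_syringe: steel dental syringe, about 135 mm long along its x, lying in the instrument tray; origin under its middle.
- instrument_pot: steel pot, 80 mm across, 100 mm high, with instruments sticking up to 190 mm; origin under its centre.
- antiseptic_bottle: amber bottle with white cap, 60 mm across, 130 mm high; origin under its centre.

How it is judged:
By the outcome, as a careful person would: the job done as asked, in the order asked, and still so for the second after the job is handed in, with the robot touching nothing.
It also fails if it takes over 48 s, if anything falls off the work surface, if the arm or the gripper's body presses on something with over 40 N, if the wrist force passes 120 N, or if a joint passes its speed limit or range.

### The arm

A 6-joint arm with a two-finger parallel gripper is mounted at the origin on the work surface. World frame = base frame: x ahead of the robot, y to its left, z up, the work surface at z = 0. Lengths are in mm, angles in degrees, forces in N, time in s.
With the tool pointing down it reaches from about 300 to 850 mm from the base axis. Payload 4.2 kg.
Tool frame: the origin (TCP) lies at the very end of the fingers, on their centre line; the grasp point (between the pads) lies 19 mm behind it; z points along the fingers, y is the line along which they close (so a half turn about z gives the same grasp; the last joint's range is limited). The gripper opens to 91 mm and grips with 3 to 60 N. Pads are 32 mm wide; open, the fingers measure 118 mm over their backs; the gripper's body (76 mm by 178 mm) begins 60 mm behind the grasp point.
Start: joints at [66.291, 18.312, 89.639, -0, 72.044, -1.146], TCP at [220.631, 531.004, 213.976] pointing down, gripper open.
Joint ranges: [-177.97, 177.97], [-48.28, 115.42], [12.27, 149.76], [-77.06, 257.06], [2.81, 150.46], [-146.56, 146.56]. Speed limits (degrees/s): [147.25, 147.25, 180, 180, 180, 180].

### API

Orientations are given as [roll, pitch, yaw] about the fixed x, y, z axes, in that order (R = Rz(yaw) Ry(pitch) Rx(roll)).
In Python, from workcell import * gives the robot as it stands.
- The arm moves only by the tool move_arm, never from a script. Its argument "motion" is a list of rows, each a list of 3 entries, a list of its own where there are three numbers: the finger opening in mm, from 0 to 91.2, then the shift along the world's x, y, z in units of 25 mm (1.0 is 25 mm), then the turn, a rotation vector about the world's x, y, z in units of 4 degrees (1.0 is 4 degrees). In form: [[grip, [x, y, z], [ax, ay, az]], ...]. A call has 1 to 20 rows; each row shifts and turns the commanded pose from where the row before left it; what a row does not reach is not made up. A row lasts 1/12 s, in which the tool goes at most 41.7 mm and 7.16 degrees, less where a joint would pass 70% of its speed; a pose out of reach is approached as far as the arm can. A call with a number of a shift or a turn outside -1 to 1 is refused whole. A call with a gripper value outside its range is refused whole. The fingers move at their own pace and stop on an object; "grip_force" is the grip in N (left out, the last holds). Time passes only in rows, so rows that do not move let the fingers close. It gives the time, the measured TCP pose, the force, the opening and the grip force at its end, in the units of the state.
- state(): the state, without advancing time (a new reading comes with each control period).
- grab_frame(name): name is "scene" or "top"; returns the picture (400x640x3 uint8, blue, green, red); there is no depth.
- camera_info(name): a dict with "fx", "fy", "cx", "cy" (pixels), "k1" (the pictures are not rectified: a ray, as slopes to the right and down, at radius r is drawn at 1 + k1 r^2 times it, then the intrinsics apply), "rvec" (rotation vector, rad) and "tvec" (3), from world to camera coordinates, as OpenCV has them. Camera axes: x right, y down, z forward; pixel columns grow to the right and rows downward; lengths in mm; the calibration is good to about 2 mm. A picture is of the moment at which its call begins. camera_info takes no time and is no camera call.
- job_done(): hands the job in; it is judged then, once.
The state is a dict: "time_s": time; "qpos": joint angles; "qvel": joint speeds; "effort": joint torques, N m; "ee_pos": TCP position; "ee_rot": TCP orientation; "force": force on the tool from outside, world axes, zero at the start; "torque": the same for the moment, N m; "gripper_width": finger opening in mm; "gripper_force": force on a finger pad.
Only numpy, scipy, OpenCV 4.12 (cv2) and the standard library are available. Lean on these libraries where they do the work, as an engineer would, in place of code of your own. Each camera call takes 0.05 s, during which the arm holds its last target. There are 200 camera calls.

## Working session

There is one attempt and no reset: what is moved stays moved. The work goes in short steps, Python scripts to look and compute and a tool call to move; the robot and the scene stay as the last step left them, time stands still between calls to the robot, and variables do not carry over. Pictures are saved under pics/ and viewed, at most 10 in all, crops included, and the job is handed in when it is done.

Besides the shell and the picture viewer there is one more tool, called after "Call:" as a command line: name --argument value ..., lists and objects as JSON in quotes. move_arm: Moves the arm, as the interface text tells. Shifts and turns lie within -1 to 1; 1 stands for 25 mm of shift or 4 degrees of turn. Its arguments: {"type":"object","properties":{"motion":{"type":"array","items":{"type":"array"}},"grip_force":{"type":"number"}},"required":["motion"]}

```bash
mkdir -p pics
python3 - <<'E'
from workcell import *
import cv2
for n in("scene","top"):
    cv2.imwrite(f"pics/{n}0.png",grab_frame(n)); print(camera_info(n))
print(state())
E
```

```text
{'fx': 433.8032523621217, 'fy': 433.8032523621217, 'cx': 316.3001888455747, 'cy': 202.1208510889113, 'k1': 0.03818876842602829, 'rvec': array([ 1.37858404,  2.15788164, -0.89843159]), 'tvec': array([ 255.03118736, -322.01531985, 1568.74445948])}
{'fx': 467.0271819116534, 'fy': 467.0271819116534, 'cx': 320.869965409105, 'cy': 197.45046773595774, 'k1': -0.1262002984775765, 'rvec': array([ 2.13554387, -2.18157025,  0.11587496]), 'tvec': array([  -6.6058494 ,  579.98183519, 1474.28456692])}
{'time_s': 0.1, 'qpos': array([ 6.62917891e+01,  1.83475074e+01,  8.97003683e+01, -7.36472808e-04,
        7.20447465e+01, -1.14557619e+00]), 'qvel': array([-0.07456732, -0.05755072, -0.22554748, -0.05387115,  0.0284788 ,
        0.01449121]), 'effort': array([ 2.20935355e-03, -4.13325083e+01, -2.32512259e+01,  7.30364257e-02,
        4.20405320e-02, -2.99848739e-05]), 'ee_pos': array([220.43628974, 530.56355597, 213.20263093]), 'ee_rot': array([-1.79907382e+02, -1.15167435e-03,  1.57437592e+02]), 'force': array([-0.04031328,  0.99525834, -0.77894766]), 'torque': array([ 0.01839259, -0.03728965,  0.00304809]), 'gripper_force': 0.0, 'gripper_width': 91.34215498204402}
```

View pics/scene0.png

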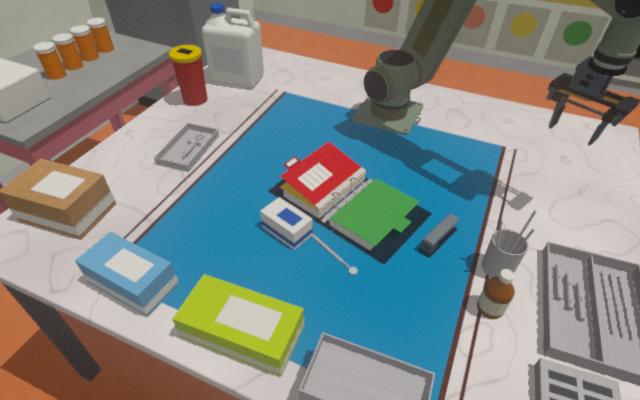

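View pics/top0.png

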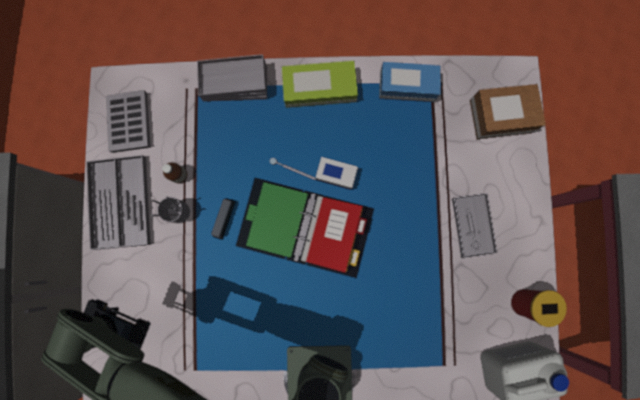

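The scene view shows the red leaf slightly raised with its tab at about (292,163). In the top view the binder's cover corners are near (257,179), (374,208), (357,277) and (238,243). The red tab is at about (362,227) and the yellow tab at about (355,260). I'll measure these next.

```bash
cat > h.py <<'E'
from workcell import *
import cv2, numpy as np
def cam(n):
    c=camera_info(n); K=np.array([[c['fx'],0,c['cx']],[0,c['fy'],c['cy']],[0,0,1]]); R=cv2.Rodrigues(c['rvec'])[0]
    return K,np.array([c['k1'],0,0,0,0.]),R,c['tvec'],c['rvec']
def ray(n,px):
    K,d,R,t,_=cam(n); u=cv2.undistortPoints(np.array([[px]],float),K,d)[0,0]
    v=R.T@np.array([u[0],u[1],1]); return -R.T@t, v/np.linalg.norm(v)
def onz(n,px,z):
    o,v=ray(n,px); return o+v*(z-o[2])/v[2]
def tri(p1,p2):
    a,v=ray("scene",p1); b,w=ray("top",p2)
    s=np.linalg.lstsq(np.c_[v,-w],b-a,rcond=None)[0]; p,q=a+v*s[0],b+w*s[1]
    return (p+q)/2,np.linalg.norm(p-q)
def proj(n,P):
    K,d,R,t,r=cam(n); return cv2.projectPoints(np.array(P,float).reshape(-1,3),r,t,K,d)[0][:,0]
E
python3 - <<'E'
from h import *
t=cv2.imread("pics/top0.png"); s=cv2.imread("pics/scene0.png")
b,g,r=[t[...,i].astype(int) for i in range(3)]
blue=(b>g+25)&(b>80)
roi=np.zeros(blue.shape,bool); roi[150:300,230:385]=1
m=((~blue)&(t.max(2)<60)|((g>r+30)&(g>b+30))|((r>g+60)&(r>b+60)))&roi
m=cv2.morphologyEx(m.astype(np.uint8),cv2.MORPH_OPEN,np.ones((3,3)))
cs=max(cv2.findContours(m,0,2)[0],key=cv2.contourArea)
h=cv2.convexHull(cs); rc=cv2.minAreaRect(h); bx=cv2.boxPoints(rc); print(rc)
P=np.array([onz("top",p,3) for p in bx]);print(P.round(1)); print([np.linalg.norm(P[i]-P[i-1]).round(1) for i in range(4)],P.mean(0))
gm=((g>r+30)&(g>b+30)&roi).astype(np.uint8)
cg=max(cv2.findContours(gm,0,2)[0],key=cv2.contourArea); rg=cv2.minAreaRect(cg)
G=np.array([onz("top",p,33.5) for p in cv2.boxPoints(rg)]);print(G.round(1))
A=cv2.resize(t[165:290,225:385],None,fx=4.9,fy=4.7,interpolation=3)
cv2.imwrite("pics/a.png",A[:590])
B=cv2.resize(s[135:260,265:435],None,fx=4.6,fy=4.6,interpolation=3); cv2.imwrite("pics/b.png",B)
E
```

```text
((273.3278503417969, 218.89344787597656), (58.86616134643555, 70.59474182128906), 14.656750679016113)
[[430.5 262.9   3. ]
 [655.5 202.7   3. ]
 [601.4  14.3   3. ]
 [378.8  76.6   3. ]]
[np.float64(193.4), np.float64(232.9), np.float64(196.1), np.float64(231.2)] [516.52988045 139.13712191   3.        ]
[[437.3 247.1  33.5]
 [641.8 191.2  33.5]
 [593.4  25.6  33.5]
 [390.9  83.2  33.5]]
```

View pics/a.png

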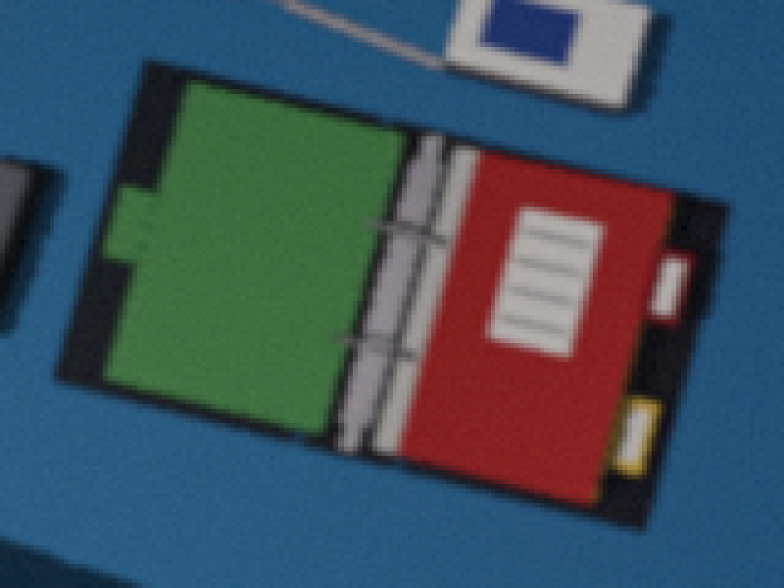

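View pics/b.png

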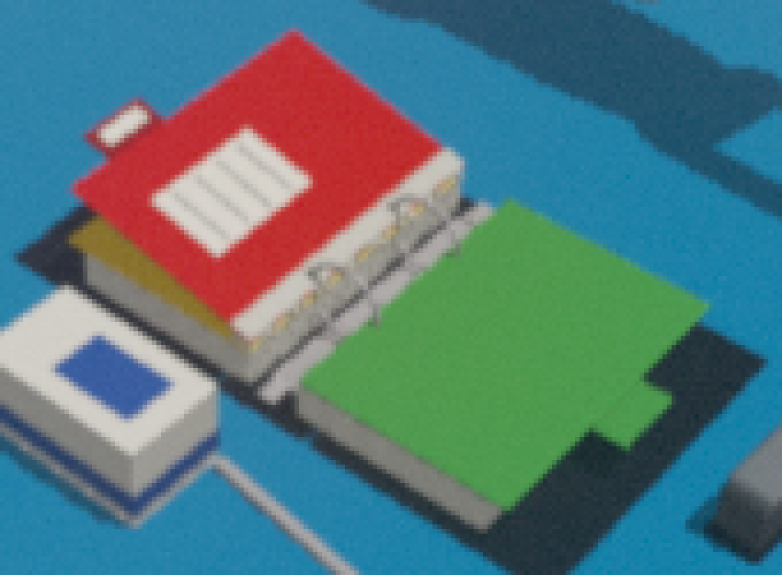

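In the enlarged top crop the cover corners are at (147,62), (730,203), (643,530) and (55,380), and the red tab's centre is at (671,288). In the scene crop the red tab is at (124,126), and a gap shows the leaf is raised above the yellow one.

Run:
```python
from h import *
T=lambda u,v:(225+(u+.5)/4.9-.5,165+(v+.5)/4.7-.5)
S=lambda u,v:(265+(u+.5)/4.6-.5,135+(v+.5)/4.6-.5)
C=np.array([onz("top",T(*p),3) for p in[(147,62),(730,203),(643,530),(55,380)]])
S2=np.array([onz("scene",S(*p),3) for p in[(767,360),(18,257)]])
print(C.round(1),S2.round(1)); print([np.linalg.norm(C[i]-C[i-1]).round(1) for i in range(4)])
c=C.mean(0); ex=(C[0]+C[1]-C[2]-C[3]);ex/=np.linalg.norm(ex); ey=(C[0]+C[3]-C[1]-C[2]);ey/=np.linalg.norm(ey)
a=np.degrees(np.arctan2(ex[1],ex[0])); b=np.degrees(np.arctan2(-ey[0],ey[1])); print(c,a,b)
yaw=np.radians((a+b)/2);Rb=np.array([[np.cos(yaw),-np.sin(yaw),0],[np.sin(yaw),np.cos(yaw),0],[0,0,1]])
o=np.array([c[0],c[1],0])
for nm,s,t in[("tab",(124,126),(671,288)),("far outer",(75,188),(673,193)),("near outer",(295,30),(597,502))]:
    P,e=tri(S(*s),T(*t)); q=Rb.T@(P-o); print(nm,P.round(1),e.round(1),"binder:",q.round(1),"ang",np.arctan2(q[2]-36,-q[1]).round(3),"r",np.hypot(q[1],q[2]-36).round(1))
np.savez("b.npz",o=o,yaw=yaw)
# carton top, syringes etc (rough)
P=onz("top",T(548,45),62);print("carton",P.round(), (Rb.T@(P-o)).round())
```

```text
[[ 653.7  200.     3. ]
 [ 545.2 -191.3    3. ]
 [ 320.  -126.6    3. ]
 [ 430.9  263.2    3. ]] [[ 432.   268.8    3. ]
 [ 544.2 -184.3    3. ]]
[np.float64(231.6), np.float64(406.1), np.float64(234.3), np.float64(405.4)]
[487.45887586  36.32809875   3.        ] -15.932037916876597 -15.691515700240364
tab [ 481.6 -141.3   78.8] 5.6 binder: [  42.7 -172.5   78.8] ang 0.243 r 177.8
far outer [ 544.4 -143.7   76.5] 7.7 binder: [ 103.8 -157.7   76.5] ang 0.251 r 162.8
near outer [341.3 -88.7  75.2] 10.1 binder: [-106.6 -160.2   75.2] ang 0.24 r 164.9
carton [650. -70.  62.] [185. -58.  62.]
```

Call:
move_arm --motion '[[0,[0.2,-1,0.1],[0,0,-0.67]],[0,[0.2,-1,0.1],[0,0,-0.67]],[0,[0.2,-1,0.1],[0,0,-0.67]],[0,[0.2,-1,0.1],[0,0,-0.67]],[0,[0.2,-1,0.1],[0,0,-0.67]],[0,[0.2,-1,0.1],[0,0,-0.67]],[0,[0.2,-1,0.1],[0,0,-0.67]],[0,[0.2,-1,0.1],[0,0,-0.67]],[0,[0.2,-1,0.1],[0,0,-0.67]],[0,[0.2,-1,0.1],[0,0,-0.67]],[0,[0.2,-1,0.1],[0,0,-0.67]],[0,[0.2,-1,0.1],[0,0,-0.67]],[0,[0.2,-1,0.1],[0,0,-0.67]],[0,[0.2,-1,0.1],[0,0,-0.67]],[0,[0.2,-1,0.1],[0,0,-0.67]],[0,[0.2,-1,0.1],[0,0,-0.67]],[0,[0.2,-1,0.1],[0,0,-0.67]],[0,[0.2,-1,0.1],[0,0,-0.67]],[0,[0.2,-1,0.1],[0,0,-0.67]],[0,[0.2,-1,0.1],[0,0,-0.67]]]'

```text
time_s: 1.77
ee_pos: [320.3, 29.8, 263.9]
ee_rot: [-180.0, -0.0, 103.7]
force: [0.7, -0.7, -0.2]
gripper_width: 0.4
gripper_force: 0.0
```

Call:
move_arm --motion '[[0,[0.48,-0.97,0],[0,0,-0.67]],[0,[0.48,-0.97,0],[0,0,-0.67]],[0,[0.48,-0.97,0],[0,0,-0.67]],[0,[0.48,-0.97,0],[0,0,-0.67]],[0,[0.48,-0.97,0],[0,0,-0.67]],[0,[0.48,-0.97,0],[0,0,-0.67]],[0,[0.48,-0.97,0],[0,0,-0.67]],[0,[0.48,-0.97,0],[0,0,-0.67]],[0,[0.48,-0.97,0],[0,0,-0.67]],[0,[0.48,-0.97,0],[0,0,-0.67]],[0,[0.48,-0.97,0],[0,0,-0.67]],[0,[0,0,0],[0.96,-0.27,0]],[0,[0,0,0],[0.96,-0.27,0]],[0,[0,0,0],[0.96,-0.27,0]],[0,[0,0,0],[0.96,-0.27,0]],[0,[0,0,0],[0.96,-0.27,0]],[0,[0,0,0],[0.96,-0.27,0]],[0,[0,0,0],[0.96,-0.27,0]],[0,[0,0,0],[0.96,-0.27,0]]]'

```text
time_s: 3.35
ee_pos: [452.5, -236.0, 263.9]
ee_rot: [179.9, -32.1, 74.4]
force: [-0.1, -0.8, -0.2]
gripper_width: 0.3
gripper_force: 0.0
```

```bash
cat > st.py <<'E'
from h import *
from scipy.spatial.transform import Rotation as Ro
b=np.load("b.npz"); s=state(); Rb=Ro.from_euler('z',float(b['yaw'])).as_matrix()
R=Ro.from_euler('xyz',s['ee_rot'],degrees=True).as_matrix()
print(s['time_s'],"world",s['ee_pos'].round(1),"binder",(Rb.T@(s['ee_pos']-b['o'])).round(1),"\ntool z,y in binder",(Rb.T@R[:,2]).round(2),(Rb.T@R[:,1]).round(2),"alpha",np.degrees(np.arcsin(-R[2,2])).round(1),"\nq",s['qpos'].round(1),"F",(Rb.T@s['force']).round(1))
E
python3 st.py
```

```text
3.35 world [ 452.5 -236.   263.9] binder [  40.6 -271.5  263.9] 
tool z,y in binder [-0.    0.53 -0.85] [1. 0. 0.] alpha 57.9 
q [-46.4  18.3  89.9  27.2  89.6 -35.3] F [ 0.1 -0.8 -0.2]
```

Call:
move_arm --motion '[[0,[0,0,0],[0.96,-0.27,0]],[0,[0,0,0],[0.96,-0.27,0]],[0,[0,0,-0.5],[0.96,-0.27,0]],[0,[0,0,-0.7],[0.96,-0.27,0]],[0,[0,0,-1],[0.48,-0.135,0]],[0,[0,0,-1],[0,0,0]],[0,[0,0,-1],[0,0,0]],[0,[0,0,-1],[0,0,0]],[0,[0,0,-1],[0,0,0]],[0,[0,0,-1],[0,0,0]],[0,[0,0,-0.7],[0,0,0]],[0,[0,0,-0.5],[0,0,0]],[0,[0,0,0],[0,0,0]]]'

```text
time_s: 4.43
ee_pos: [451.8, -234.9, 51.7]
ee_rot: [-179.7, -50.0, 74.1]
force: [-0.1, -0.5, -1.0]
gripper_width: 0.2
gripper_force: 0.0
```

```bash
python3 st.py
python3 - <<'E'
from h import *
s=grab_frame("scene"); t=grab_frame("top")
a=cv2.resize(s[100:230,240:400],None,fx=3.7,fy=3.7,interpolation=3)[:480]; b=cv2.resize(t[165:325,275:435],None,fx=3,fy=3,interpolation=3)
cv2.imwrite("pics/c.png",cv2.resize(np.hstack([a,b[:a.shape[0]] if b.shape[0]>=a.shape[0] else a]),(800,352)))
E
```

```text
4.4333 world [ 451.8 -234.9   51.7] binder [  39.6 -270.7   51.7] 
tool z,y in binder [-0.    0.77 -0.64] [ 1.  0. -0.] alpha 40.0 
q [-52.6  38.5 101.7  38.5  78.6 -58.3] F [ 0.1 -0.5 -1. ]
```

View pics/c.png

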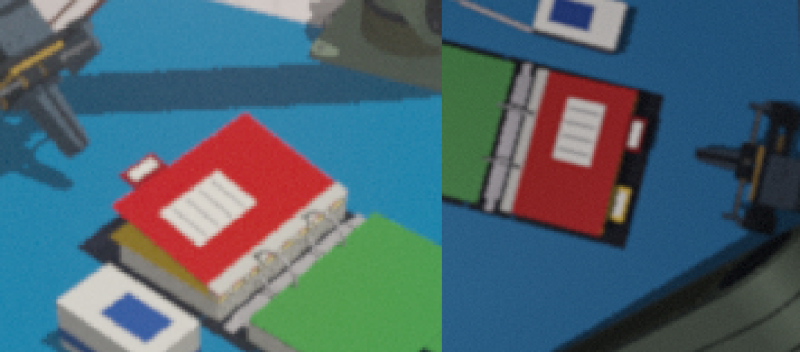

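Both views show the closed fingers at tab height, lined up along the binder's y axis with the red tab: fingertip at (700,153) and tab at (636,133) in the top half. I'll slide in under the tab.

Call:
move_arm --motion '[[0,[0.22,0.77,0],[0,0,0]],[0,[0.22,0.77,0],[0,0,0]],[0,[0.22,0.77,0],[0,0,0]],[0,[0.22,0.77,0],[0,0,0]],[0,[0.22,0.77,0],[0,0,0]],[0,[0,0,0],[0,0,0]],[0,[0,0,0.3],[0,0,0]],[0,[0,0,0.3],[0,0,0]],[0,[0,0,0],[0,0,0]]]'

```text
time_s: 5.28
ee_pos: [481.0, -141.2, 70.9]
ee_rot: [179.6, -49.8, 74.6]
force: [-0.5, -0.4, -0.3]
gripper_width: 0.5
gripper_force: 0.0
```

```bash
python3 st.py
```

```text
5.2833 world [ 481.  -141.2   70.9] binder [  42.1 -172.5   70.9] 
tool z,y in binder [ 0.    0.76 -0.65] [1. 0. 0.] alpha 40.2 
q [-44.5  33.7 108.4  44.4  73.4 -56.2] F [-0.4 -0.5 -0.3]
```

```bash
cat > plan.py <<'E'
from h import *
from scipy.spatial.transform import Rotation as Ro
import sys
th0,th1,n=map(float,sys.argv[1:4]); b=np.load("b.npz"); yaw=float(b['yaw']);Rb=Ro.from_euler('z',yaw).as_matrix(); s=state()
R=Ro.from_euler('xyz',s['ee_rot'],degrees=True).as_matrix(); a=np.degrees(np.arcsin(-R[2,2]))
p=s['ee_pos']
for th in np.linspace(th0,th1,int(n)+1)[1:]:
    t=np.radians(th); rc=np.interp(th,[15,90,180],[168,155,140]); off=np.interp(th,[15,60,110,180],[12,12,10,1]); al=np.interp(th,[15,80,180],[40,40,86])
    q=np.array([42,-rc*np.cos(t),36+rc*np.sin(t)])-off*np.array([0,np.sin(t),np.cos(t)])
    w=Rb@q+b['o']; d=(w-p)/25; k=(a-al)/4; p=w;a=al
    print(round(th),q.round(),"d",d.round(2).tolist(),"k",[round(.962*k,2),round(-.272*k,2),0])
E
python3 plan.py 16 60 10
```

```text
20 [  42. -161.   83.] d [0.12, 0.45, 0.49] k [np.float64(0.05), np.float64(-0.02), 0]
25 [  42. -156.   95.] d [0.05, 0.18, 0.48] k [np.float64(0.0), np.float64(-0.0), 0]
29 [  42. -150.  106.] d [0.06, 0.22, 0.46] k [np.float64(0.0), np.float64(-0.0), 0]
34 [  42. -144.  117.] d [0.07, 0.25, 0.44] k [np.float64(0.0), np.float64(-0.0), 0]
38 [  42. -137.  128.] d [0.08, 0.28, 0.41] k [np.float64(0.0), np.float64(-0.0), 0]
42 [  42. -129.  137.] d [0.09, 0.31, 0.39] k [np.float64(0.0), np.float64(-0.0), 0]
47 [  42. -120.  146.] d [0.09, 0.33, 0.36] k [np.float64(0.0), np.float64(-0.0), 0]
51 [  42. -111.  155.] d [0.1, 0.36, 0.33] k [np.float64(0.0), np.float64(-0.0), 0]
56 [  42. -101.  162.] d [0.11, 0.38, 0.3] k [np.float64(0.0), np.float64(-0.0), 0]
60 [ 42. -90. 169.] d [0.11, 0.4, 0.27] k [np.float64(0.0), np.float64(-0.0), 0]
```

Call:
move_arm --motion '[[0,[0.04,0.15,0.25],[0,0,0]],[0,[0.06,0.2,0.25],[0,0,0]],[0,[0.03,0.1,0.24],[0,0,0]],[0,[0.03,0.1,0.24],[0,0,0]],[0,[0.03,0.11,0.23],[0,0,0]],[0,[0.03,0.11,0.23],[0,0,0]],[0,[0.04,0.13,0.22],[0,0,0]],[0,[0.04,0.13,0.22],[0,0,0]],[0,[0.04,0.14,0.21],[0,0,0]],[0,[0.04,0.14,0.21],[0,0,0]],[0,[0.04,0.15,0.2],[0,0,0]],[0,[0.04,0.15,0.2],[0,0,0]],[0,[0.05,0.17,0.18],[0,0,0]],[0,[0.05,0.17,0.18],[0,0,0]],[0,[0,0,0],[0,0,0]]]'

```text
time_s: 6.53
ee_pos: [494.4, -89.9, 146.6]
ee_rot: [179.8, -49.9, 74.5]
force: [0.1, 0.3, -0.8]
gripper_width: 0.2
gripper_force: 0.0
```

```bash
python3 st.py
python3 - <<'E'
from h import *
s=grab_frame("scene"); t=grab_frame("top")
a=cv2.resize(s[90:220,240:400],(490,400),interpolation=3); b=cv2.resize(t[165:325,275:400],(310,400),interpolation=3)
cv2.imwrite("pics/d.png",np.hstack([a,b]))
E
python3 plan.py 47 95 12
```

```text
6.5333 world [494.4 -89.9 146.6] binder [  41.1 -119.6  146.6] 
tool z,y in binder [-0.    0.76 -0.64] [1. 0. 0.] alpha 40.1 
q [-39.6  26.1 108.1  45.9  76.9 -47.9] F [ 0.   0.3 -0.8]
51 [  42. -111.  154.] d [0.13, 0.34, 0.33] k [np.float64(0.03), np.float64(-0.01), 0]
55 [  42. -102.  161.] d [0.1, 0.34, 0.28] k [np.float64(0.0), np.float64(-0.0), 0]
59 [ 42. -93. 167.] d [0.1, 0.36, 0.25] k [np.float64(0.0), np.float64(-0.0), 0]
63 [ 42. -83. 173.] d [0.11, 0.38, 0.22] k [np.float64(0.0), np.float64(-0.0), 0]
67 [ 42. -73. 178.] d [0.11, 0.39, 0.2] k [np.float64(0.0), np.float64(-0.0), 0]
71 [ 42. -62. 182.] d [0.11, 0.4, 0.17] k [np.float64(0.0), np.float64(-0.0), 0]
75 [ 42. -52. 185.] d [0.12, 0.41, 0.13] k [np.float64(0.0), np.float64(-0.0), 0]
79 [ 42. -41. 188.] d [0.12, 0.42, 0.1] k [np.float64(0.0), np.float64(-0.0), 0]
83 [ 42. -30. 190.] d [0.12, 0.42, 0.07] k [np.float64(-0.33), np.float64(0.09), 0]
87 [ 42. -19. 191.] d [0.12, 0.42, 0.04] k [np.float64(-0.44), np.float64(0.13), 0]
91 [ 42.  -8. 191.] d [0.12, 0.42, 0.01] k [np.float64(-0.44), np.float64(0.13), 0]
95 [ 42.   3. 191.] d [0.12, 0.42, -0.02] k [np.float64(-0.44), np.float64(0.13), 0]
```

View pics/d.png

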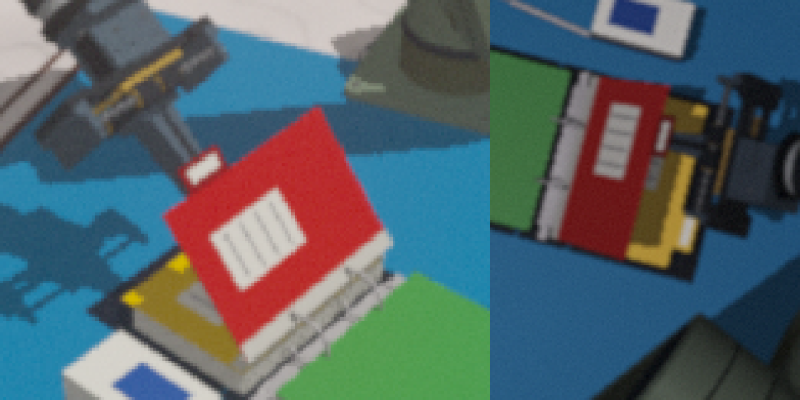

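The red leaf is up at about 45°, its tab resting on the fingers at (203,168), and the yellow divider still lies flat. I'll carry on.

Call:
move_arm --motion '[[0,[0.06,0.17,0.17],[0,0,0]],[0,[0.06,0.17,0.16],[0,0,0]],[0,[0.05,0.17,0.14],[0,0,0]],[0,[0.05,0.17,0.14],[0,0,0]],[0,[0.05,0.18,0.13],[0,0,0]],[0,[0.05,0.18,0.12],[0,0,0]],[0,[0.06,0.19,0.11],[0,0,0]],[0,[0.06,0.19,0.11],[0,0,0]],[0,[0.06,0.2,0.1],[0,0,0]],[0,[0.06,0.2,0.1],[0,0,0]],[0,[0.06,0.2,0.08],[0,0,0]],[0,[0.06,0.2,0.08],[0,0,0]],[0,[0.06,0.21,0.07],[0,0,0]],[0,[0.06,0.21,0.06],[0,0,0]],[0,[0.06,0.21,0.05],[0,0,0]],[0,[0.06,0.21,0.05],[0,0,0]],[0,[0.06,0.21,0.04],[-0.2,0.05,0]],[0,[0.06,0.21,0.03],[-0.2,0.05,0]],[0,[0.06,0.21,0.02],[-0.2,0.05,0]],[0,[0.06,0.21,0.02],[-0.2,0.05,0]]]'

```text
time_s: 8.3
ee_pos: [523.3, 7.4, 190.3]
ee_rot: [179.7, -46.5, 74.5]
force: [-1.3, -1.0, 0.1]
gripper_width: 0.5
gripper_force: 0.4
```

```bash
python3 st.py; python3 plan.py 87 180 25
```

```text
8.3 world [523.3   7.4 190.3] binder [ 42.4 -18.1 190.3] 
tool z,y in binder [ 0.    0.73 -0.69] [1. 0. 0.] alpha 43.5 
q [-27.7  19.5 108.6  48.2  72.1 -36.2] F [-1.  -1.3  0.1]
91 [ 42.  -9. 191.] d [0.09, 0.36, 0.03] k [np.float64(-0.34), np.float64(0.1), 0]
94 [ 42.   1. 191.] d [0.11, 0.39, -0.02] k [np.float64(-0.41), np.float64(0.12), 0]
98 [ 42.  11. 190.] d [0.11, 0.39, -0.04] k [np.float64(-0.41), np.float64(0.12), 0]
102 [ 42.  21. 188.] d [0.11, 0.38, -0.07] k [np.float64(-0.41), np.float64(0.12), 0]
106 [ 42.  31. 186.] d [0.11, 0.38, -0.09] k [np.float64(-0.41), np.float64(0.12), 0]
109 [ 42.  41. 183.] d [0.1, 0.37, -0.12] k [np.float64(-0.41), np.float64(0.12), 0]
113 [ 42.  50. 179.] d [0.1, 0.37, -0.15] k [np.float64(-0.41), np.float64(0.12), 0]
117 [ 42.  60. 175.] d [0.1, 0.36, -0.17] k [np.float64(-0.41), np.float64(0.12), 0]
120 [ 42.  69. 170.] d [0.1, 0.34, -0.2] k [np.float64(-0.41), np.float64(0.12), 0]
124 [ 42.  77. 164.] d [0.09, 0.33, -0.22] k [np.float64(-0.41), np.float64(0.12), 0]
128 [ 42.  85. 158.] d [0.09, 0.31, -0.24] k [np.float64(-0.41), np.flo
[... 516 characters left out ...]
64(0.12), 0]
154 [ 42. 128. 103.] d [0.05, 0.17, -0.35] k [np.float64(-0.41), np.float64(0.12), 0]
158 [ 42. 131.  94.] d [0.04, 0.14, -0.36] k [np.float64(-0.41), np.float64(0.12), 0]
161 [ 42. 135.  85.] d [0.03, 0.12, -0.37] k [np.float64(-0.41), np.float64(0.12), 0]
165 [ 42. 137.  75.] d [0.03, 0.09, -0.38] k [np.float64(-0.41), np.float64(0.12), 0]
169 [ 42. 139.  66.] d [0.02, 0.07, -0.38] k [np.float64(-0.41), np.float64(0.12), 0]
173 [ 42. 140.  56.] d [0.01, 0.04, -0.38] k [np.float64(-0.41), np.float64(0.12), 0]
176 [ 42. 140.  47.] d [0.0, 0.02, -0.39] k [np.float64(-0.41), np.float64(0.12), 0]
180 [ 42. 140.  37.] d [-0.0, -0.01, -0.38] k [np.float64(-0.41), np.float64(0.12), 0]
```

Call:
move_arm --motion '[[0,[0.05,0.18,0.01],[-0.2,0.06,0]],[0,[0.05,0.18,0.01],[-0.2,0.06,0]],[0,[0.055,0.195,-0.01],[-0.2,0.06,0]],[0,[0.055,0.195,-0.01],[-0.2,0.06,0]],[0,[0.055,0.195,-0.02],[-0.2,0.06,0]],[0,[0.055,0.195,-0.02],[-0.2,0.06,0]],[0,[0.055,0.19,-0.035],[-0.2,0.06,0]],[0,[0.055,0.19,-0.035],[-0.2,0.06,0]],[0,[0.055,0.19,-0.045],[-0.2,0.06,0]],[0,[0.055,0.19,-0.045],[-0.2,0.06,0]],[0,[0.05,0.185,-0.06],[-0.2,0.06,0]],[0,[0.05,0.185,-0.06],[-0.2,0.06,0]],[0,[0.05,0.185,-0.075],[-0.2,0.06,0]],[0,[0.05,0.185,-0.075],[-0.2,0.06,0]],[0,[0.05,0.18,-0.085],[-0.2,0.06,0]],[0,[0.05,0.18,-0.085],[-0.2,0.06,0]],[0,[0.05,0.17,-0.1],[-0.2,0.06,0]],[0,[0.05,0.17,-0.1],[-0.2,0.06,0]],[0,[0.045,0.165,-0.11],[-0.2,0.06,0]],[0,[0.045,0.165,-0.11],[-0.2,0.06,0]]]'

```text
time_s: 9.97
ee_pos: [549.0, 98.9, 163.2]
ee_rot: [-179.8, -29.8, 74.2]
force: [0.5, -0.1, 1.4]
gripper_width: 0.4
gripper_force: 0.3
```

```bash
python3 st.py
python3 - <<'E'
from h import *
s=grab_frame("scene"); t=grab_frame("top")
a=cv2.resize(s[70:270,250:450],(400,400),interpolation=3); b=cv2.resize(t[140:300,225:385],(400,400),interpolation=3)
cv2.imwrite("pics/e.png",np.hstack([a,b]))
E
```

```text
9.9667 world [549.   98.9 163.2] binder [ 42.1  77.  163.2] 
tool z,y in binder [-0.    0.5  -0.87] [ 1.  0. -0.] alpha 60.2 
q [ -8.3  17.2 106.4  35.6  58.  -12.3] F [0.5 0.1 1.4]
```

View pics/e.png

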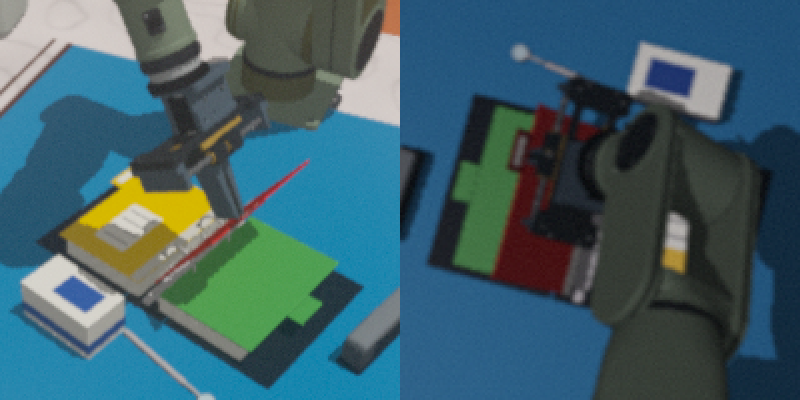

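The red leaf is past upright and leaning left at about 125°, with the fingers on its right face at about (235,205) in the scene half. The yellow divider is flat. Continuing.

Call:
move_arm --motion '[[0,[0.045,0.155,-0.12],[-0.2,0.06,0]],[0,[0.045,0.155,-0.12],[-0.2,0.06,0]],[0,[0.04,0.15,-0.13],[-0.2,0.06,0]],[0,[0.04,0.15,-0.13],[-0.2,0.06,0]],[0,[0.04,0.14,-0.14],[-0.2,0.06,0]],[0,[0.04,0.14,-0.14],[-0.2,0.06,0]],[0,[0.035,0.13,-0.15],[-0.2,0.06,0]],[0,[0.035,0.13,-0.15],[-0.2,0.06,0]],[0,[0.035,0.12,-0.16],[-0.2,0.06,0]],[0,[0.035,0.12,-0.16],[-0.2,0.06,0]],[0,[0.03,0.105,-0.165],[-0.2,0.06,0]],[0,[0.03,0.105,-0.165],[-0.2,0.06,0]],[0,[0.025,0.095,-0.17],[-0.2,0.06,0]],[0,[0.025,0.095,-0.17],[-0.2,0.06,0]],[0,[0.025,0.085,-0.175],[-0.2,0.06,0]],[0,[0.025,0.085,-0.175],[-0.2,0.06,0]],[0,[0.02,0.07,-0.18],[-0.2,0.06,0]],[0,[0.02,0.07,-0.18],[-0.2,0.06,0]],[0,[0.015,0.06,-0.185],[-0.2,0.06,0]],[0,[0.015,0.06,-0.185],[-0.2,0.06,0]]]'

```text
time_s: 11.73
ee_pos: [564.5, 154.1, 84.3]
ee_rot: [-179.5, -13.1, 74.1]
force: [0.6, 0.5, 0.7]
gripper_width: 0.6
gripper_force: 0.2
```

```bash
python3 st.py; python3 plan.py 161 180 8
```

```text
11.7333 world [564.5 154.1  84.3] binder [ 42.  134.3  84.3] 
tool z,y in binder [-0.01  0.23 -0.97] [ 1.    0.   -0.01] alpha 76.9 
q [  7.2  23.4 103.8  16.2  49.2  12.7] F [0.5 0.7 0.7]
163 [ 42. 136.  80.] d [0.02, 0.06, -0.18] k [np.float64(-0.35), np.float64(0.1), 0]
166 [ 42. 137.  74.] d [0.02, 0.05, -0.24] k [np.float64(-0.26), np.float64(0.07), 0]
168 [ 42. 138.  68.] d [0.01, 0.04, -0.24] k [np.float64(-0.26), np.float64(0.07), 0]
170 [ 42. 139.  62.] d [0.01, 0.03, -0.25] k [np.float64(-0.26), np.float64(0.07), 0]
173 [ 42. 140.  55.] d [0.01, 0.02, -0.25] k [np.float64(-0.26), np.float64(0.07), 0]
175 [ 42. 140.  49.] d [0.0, 0.01, -0.25] k [np.float64(-0.26), np.float64(0.07), 0]
178 [ 42. 140.  43.] d [0.0, 0.0, -0.25] k [np.float64(-0.26), np.float64(0.07), 0]
180 [ 42. 140.  37.] d [-0.0, -0.01, -0.24] k [np.float64(-0.26), np.float64(0.07), 0]
```

Call:
move_arm --motion '[[0,[0.02,0.06,-0.18],[-0.3,0.08,0]],[0,[0.02,0.05,-0.18],[-0.3,0.08,0]],[0,[0.01,0.04,-0.18],[-0.3,0.08,0]],[0,[0.01,0.03,-0.18],[-0.3,0.08,0]],[0,[0.01,0.02,-0.18],[-0.3,0.08,0]],[0,[0,0.01,-0.18],[-0.3,0.08,0]],[0,[0,0,-0.18],[-0.3,0.08,0]],[0,[0,0,-0.16],[0,0,0]],[0,[0,0,-0.1],[0,0,0]],[0,[0,0,-0.06],[0,0,0]],[0,[0,0,0],[0,0,0]]]'

```text
time_s: 12.65
ee_pos: [565.8, 159.0, 44.8]
ee_rot: [-179.6, -4.4, 74.1]
force: [-0.1, 0.0, 0.6]
gripper_width: 0.5
gripper_force: 0.0
```

Call:
move_arm --motion '[[0,[0,0,-0.06],[0,0,0]],[0,[0,0,-0.06],[0,0,0]],[0,[0,0,0],[0,0,0]]]'

```text
time_s: 12.9
ee_pos: [566.1, 159.1, 42.1]
ee_rot: [-179.7, -4.5, 74.1]
force: [-0.1, 0.6, -0.2]
gripper_width: 0.5
gripper_force: 0.0
```

Call:
move_arm --motion '[[0,[0,0,-0.04],[0,0,0]],[0,[0,0,-0.04],[0,0,0]],[0,[0,0,0],[0,0,0]]]'

```text
time_s: 13.15
ee_pos: [566.1, 159.2, 40.1]
ee_rot: [-179.7, -4.5, 74.2]
force: [1.3, -0.3, 0.6]
gripper_width: 1.0
gripper_force: 0.1
```

Call:
move_arm --motion '[[0,[0,0,-0.04],[0,0,0]],[0,[0,0,0],[0,0,0]]]'

```text
time_s: 13.32
ee_pos: [566.1, 159.2, 39.1]
ee_rot: [-179.7, -4.5, 74.2]
force: [-0.4, -0.7, 0.1]
gripper_width: 0.6
gripper_force: 0.1
```

Call:
move_arm --motion '[[0,[0,0,-0.03],[0,0,0]],[0,[0,0,0],[0,0,0]]]'

```text
time_s: 13.48
ee_pos: [566.2, 159.2, 38.9]
ee_rot: [-179.7, -4.5, 74.2]
force: [-1.8, -0.7, 2.7]
gripper_width: 0.2
gripper_force: 1.5
```

Call:
move_arm --motion '[[0,[0,0,-0.02],[0,0,0]],[0,[0,0,0],[0,0,0]]]'

```text
time_s: 13.65
ee_pos: [566.2, 159.3, 38.8]
ee_rot: [-179.7, -4.5, 74.2]
force: [-2.9, -1.0, 5.8]
gripper_width: -0.2
gripper_force: 3.1
```

```bash
python3 st.py
```

```text
13.65 world [566.2 159.3  38.8] binder [ 42.3 139.8  38.8] 
tool z,y in binder [-0.01  0.08 -1.  ] [ 1.    0.   -0.01] alpha 85.5 
q [ 12.3  27.8 102.8   5.5  47.7  24.4] F [-2.5 -1.7  5.8]
```

The leaf has bottomed out: z no longer falls and the force has risen to 6 N. I'll back straight up and look.

Call:
move_arm --motion '[[0,[0,0,0.1],[0,0,0]],[0,[0,0,0.3],[0,0,0]],[0,[0,0,0.6],[0,0,0]],[0,[0,0,1],[0,0,0]],[0,[0,0,1],[0,0,0]],[0,[0,0,1],[0,0,0]],[0,[0,0,1],[0,0,0]],[0,[0,0,1],[0,0,0]],[0,[-0.8,0,0.8],[0,0,0]],[0,[-1,0,0.5],[0,0,0]],[0,[-1,0,0.5],[0,0,0]],[0,[-1,0,0],[0,0,0]],[0,[-1,0,0],[0,0,0]],[0,[-1,0,0],[0,0,0]],[0,[-1,0,0],[0,0,0]],[0,[-0.5,0,0],[0,0,0]],[0,[0,0,0],[0,0,0]]]'

```text
time_s: 15.07
ee_pos: [381.5, 159.1, 233.4]
ee_rot: [-179.7, -4.5, 74.2]
force: [0.1, -0.3, -0.8]
gripper_width: 0.3
gripper_force: 0.0
```

```bash
python3 st.py
python3 - <<'E'
from h import *
s=grab_frame("scene"); t=grab_frame("top")
cv2.imwrite("pics/f_s.png",s);cv2.imwrite("pics/f_t.png",t)
a=cv2.resize(s[130:270,250:450],(570,400),interpolation=3); b=cv2.resize(t[140:300,225:385],(400,400),interpolation=3)
cv2.imwrite("pics/f.png",cv2.resize(np.hstack([a,b]),(800,330)))
E
```

```text
15.0667 world [381.5 159.1 233.4] binder [-135.4   89.3  233.4] 
tool z,y in binder [-0.01  0.08 -1.  ] [ 1.    0.   -0.01] alpha 85.5 
q [ 17.9   1.4 108.2   4.2  68.2  32.2] F [ 0.2 -0.3 -0.8]
```

View pics/f.png

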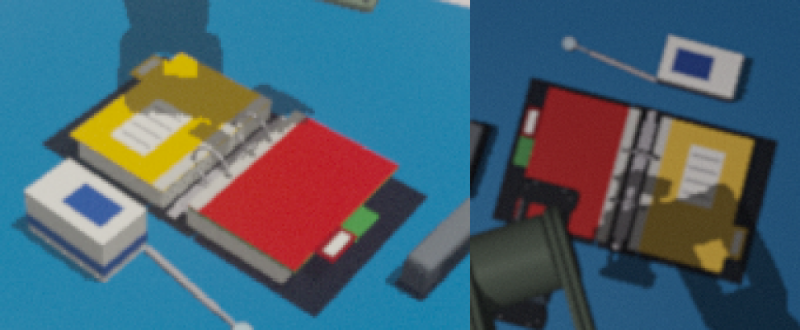

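The red leaf lies flat on the left. Its outer near corner sits about 1 px above the green divider's former corner, as 4 mm of extra height should. The yellow divider is flat on the right, and the carton, mirror and stapler haven't moved.

```bash
python3 -c "
from workcell import *
print(job_done())"
```

```text
the job is handed in; nothing more can be done
None
```

The red divider now lies flat on the left after being pushed all the way over with closed fingers (about 6 N at most in the readings), the yellow divider is still flat on the right, nothing else was seen to move, and the job was handed in at about 15 s.

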